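Prove a taper-shank arbor in the desk sleeve and drift it out

ROBOT

A 6-joint arm with a two-finger parallel gripper is mounted at the origin on a cart in front of the work surface, level with it; the furniture and walls round the work are solid. World frame = base frame: x ahead of the robot, y to its left, z up, the work surface at z = 0. Lengths are in mm, angles in rad, forces in N, time in s.
With the tool pointing down it reaches from about 325 to 850 mm from the base axis. Payload 15.5 kg.
Tool frame: the origin (TCP) lies midway between the tips of the shut fingers; the grasp point (between the pads) lies 19 mm behind it; z points along the fingers, y is the line along which they close (so a half turn about z gives the same grasp; the last joint's range is limited). The gripper opens to 91 mm and grips with 3 to 60 N. Pads are 32 mm wide; open, the fingers measure 118 mm over their backs; the gripper's body (76 mm by 178 mm) begins 60 mm behind the grasp point.
Start: joints at [-1.417, 0.494, 1.345, -0, 1.302, -0.096], TCP at [153.902, -605.756, 213.915] pointing down, gripper open.
Joint ranges: [-2.91, 2.91], [-0.82, 2.16], [0.22, 2.67], [-1.22, 4.37], [0.12, 2.79], [-3.08, 3.08]. Speed limits (rad/s): [1.89, 1.89, 2.57, 3.01, 3.01, 3.01].

INTERFACE

Orientations are given as a unit quaternion [w, x, y, z].
In Python, from plant import telemetry, cams, ctrl gives the robot as it stands.
- The arm moves only by the tool servo_tool, never from a script. Its argument "commands" is a list of rows, each a list of 3 entries, a list of its own where there are three numbers: the opening in per cent of the stroke, from 0 (shut) to 100 (fully open), then the shift along the world's x, y, z in mm, then the turn, a rotation vector about the world's x, y, z in rad. A call has 1 to 8 rows; each row is the pose to reach, as a shift and turn from the pose commanded when the call began; what a row does not reach only later rows make up. A row lasts 1/8 s, in which the tool goes at most 62.5 mm and 10.7 degrees, less where a joint would pass 70% of its speed; a pose out of reach is approached as far as the arm can. A call with a gripper value outside its range is refused whole. The fingers move at their own pace and stop on an object; the grip force is fixed at half the most. Time passes only in rows, so rows that repeat a pose let the fingers close. It gives the time, the measured TCP pose, the force, the opening and the grip force at its end, in the units of the state.
- telemetry.get_state(): the state, without advancing time (a new reading comes with each control period).
- cams.snapshot(name): name is "scene" or "side" or "wrist"; returns a dict with "image" (400x640x3 uint8, red, green, blue), "fx", "fy", "cx", "cy" (pixels), "k1" (the pictures are not rectified: a ray, as slopes to the right and down, at radius r is drawn at 1 + k1 r^2 times it, then the intrinsics apply), "world_to_cam" (4x4, takes a point from world to camera coordinates). Camera axes: x right, y up, looking along -z (the intrinsics and any distortion apply to the point x, -y, -z); pixel columns grow to the right and rows downward; lengths in mm; the calibration is good to about 2 mm. A picture is of the moment at which its call begins. There is no depth.
- ctrl.job_done(): hands the job in; it is judged then, once.
The state is a dict: "time_s": time; "joint_positions": joint angles; "joint_velocities": joint speeds; "tau": joint torques, N m; "eef_pos": TCP position; "eef_rot": TCP orientation; "force": force on the tool from outside, world axes, zero at the start; "moment": the same for the moment, N m; "width": finger opening in mm; "gripper_force": force on a finger pad.
Only numpy, scipy, OpenCV 4.12 (cv2) and the standard library are available. Lean on these libraries where they do the work, as an engineer would, in place of code of your own. Each camera call takes 0.05 s, during which the arm holds its last target. There are 200 camera calls.

TASK

Check the returned taper-shank arbor before it is booked in: take it from the wooden block, seat it in the sleeve of the desk stand with a gentle twisting push until its collar sits down on the sleeve's face, and let go of it; do not force it home with a straight shove: while seating it never press down with more than 25 N (about 2.5 kg). Then drive the red-handled drift key slowly and well through the slot under the shank, without shoving the stand along, so that its wedge lifts the arbor free of the sleeve's grip, and let go of the key in the slot. Last, lift the freed arbor out, hang it back in its hole in the wooden block, and leave the key in the slot and everything else on the desk where it is.

Things in the scene. Friction and masses are not known exactly. Their poses are not given: they have to be found in the camera images.
- arbor: Steel taper-shank arbor, 119 mm tall, 0.4 kg, upright in the wooden block. Origin at the rounded lower end of its shank; z up its axis. Taper shank, half angle 5 degrees, 22.7 mm diameter at z = 15 mm to 31 mm at 62 mm; dark collar of 42 mm diameter at 66 to 72 mm; dark grip block at 72 to 102 mm, 28 mm across its two flats along y (grasp these), 32 mm along x; 18 mm nose on top.
- collar (a point): Centre of the underside of the arbor's collar, on its axis, 66 mm above the arbor's origin; axes as the arbor's. It comes down on the sleeve's face when the arbor is home, and on the top of the wooden block when it hangs there.
- stand: Blue slotted block on a grey base plate (126 mm along x, 112 mm along y, 12 mm thick) with an upright steel sleeve on top, 52 mm diameter, from z = 68 to 118 mm. Stands loose on a rubber mat, 4.2 kg. Origin on its underside, 3 mm above the desk, on the sleeve's axis; z up; x along the slot. The block is 80 mm long along x, 58 mm wide, top at z = 68 mm; the slot runs right through it along x.
- sleeve_face (a point): Centre of the sleeve's mouth, 118 mm above the stand's origin, axes as the stand's. Tapered bore, 30 mm at the mouth, of eight stiff brass springs. A centred shank meets them with the collar 9 mm above the face. Pushed straight it needs about 40 N to come home; while turned to and fro by 0.3 rad, several times, 10 to 15 N (and up to 0.7 N m) does. Home, it holds by friction against a 25 N pull.
- slot_floor (a point): Middle of the slot's floor, on the sleeve's axis, 40 mm above the stand's origin; axes as the stand's (x along the slot). The slot is 10 mm wide in y, open at both ends (x = -40 and 40 mm) and 28 mm high; the key fits from either end. With the arbor home the end of its shank is 12 mm above this point.
- drift: Drift key, 190 mm long, 0.16 kg, standing on its narrow edge on the desk: red plastic handle with black bands (x = -70 to 0 mm, 26 mm wide in y, 28 mm at the bands, 32 mm tall) and steel wedge blade (x = 0 to 120 mm, 6 mm thick in y). Origin on the underside under the front end of the handle; x to the tip, z up. Underside flat and level throughout; balanced about 20 mm in front of the origin.
- drift_tip (a point): Tip of the blade, 120 mm along x from the key's origin, half way up. Its upper edge rises from 9.5 mm at the tip to 28.7 mm at the handle. Sliding on the slot floor it meets a home arbor with the tip about 16 mm past the sleeve's axis, then lifts it 1 mm per 6.25 mm, taking 10 to 25 N at 20 mm/s (more if faster) till it slips free; 70 mm past, the arbor is 8.5 mm up, loose on the blade. The key stays put when let go.
- mat: Black anti-slip rubber mat, 190 mm along x, 230 mm along y, 3 mm thick, fixed to the desk under the stand; origin under its middle. With the arbor in the stand it carries 45 N.
- block: Wooden block, 90 mm along x, 86 mm along y, 70 mm tall, fixed to the desk, with a 34 mm wide hole through its middle in which the arbor's shank hangs, its collar resting on the top. Origin on the desk under the hole.
- hole (a point): Centre of the hole's mouth in the wooden block, level with its top, 70 mm above the desk.
- calculator: Black calculator at the left front, a bystander; origin under its middle.
- mug: White mug with green dots, 93 mm tall, left of the drift key's blade, a bystander; origin under its middle.
- tape: Yellow tape measure, 64 mm tall, at the right, a bystander; origin under its middle.
- fuses: Small blue carton, 26 mm tall, at the right, a bystander; origin under its middle.

How it is judged:
By the outcome, as a careful person would: the job done as asked, in the order asked, and still so for the second after the job is handed in, with the robot touching nothing.
It also fails if it takes over 72 s, if anything falls off the work surface, if the arm or the gripper's body presses on something with over 40 N, if the wrist force passes 120 N, or if a joint passes its speed limit or range.

## Working session

There is one attempt and no reset: what is moved stays moved. The work goes in short steps, Python scripts to look and compute and a tool call to move; the robot and the scene stay as the last step left them, time stands still between calls to the robot, and variables do not carry over. Pictures are saved under pics/ and viewed, at most 10 in all, crops included, and the job is handed in when it is done.

Besides the shell and the picture viewer there is one more tool, called as name(argument=value, ...), one argument or row to a line, values as JSON. servo_tool: Moves the arm, as the interface text tells. Its arguments: {"type":"object","properties":{"commands":{"type":"array","items":{"type":"array"}}},"required":["commands"]}

```bash
mkdir -p pics
cat > h.py <<'E'
import numpy as np, cv2
from plant import telemetry, cams, ctrl
def snap(n,f=None):
    s=cams.snapshot(n)
    if f: cv2.imwrite('pics/'+f,cv2.cvtColor(s['image'],cv2.COLOR_RGB2BGR))
    return s
def ray(s,u,v):
    d=np.array([(u-s['cx'])/s['fx'],(v-s['cy'])/s['fy']]); p=d.copy()
    for _ in range(20): p=d/(1+s['k1']*(p@p))
    M=np.array(s['world_to_cam']);R=M[:3,:3];t=M[:3,3]
    return -R.T@t, R.T@np.array([p[0],-p[1],-1.])
def onz(s,u,v,z):
    o,d=ray(s,u,v); return o+d*(z-o[2])/d[2]
def proj(s,P):
    M=np.array(s['world_to_cam']);c=M[:3,:3]@np.array(P,float)+M[:3,3]
    p=np.array([c[0],-c[1]])/-c[2]; p=p*(1+s['k1']*(p@p))
    return p*[s['fx'],s['fy']]+[s['cx'],s['cy']]
E
python3 - <<'E'
from h import *
for n in ['scene','side','wrist']:
    s=snap(n,n+'0.png'); o,d=ray(s,320,200); print(n,o.round(),(d/np.linalg.norm(d)).round(2),s['fx'],s['k1'])
    np.save(n+'0.npy',s,allow_pickle=True)
print(telemetry.get_state())
E
```

```text
scene [-66. 633. 473.] [ 0.63 -0.67 -0.39] 361.580655736728 -0.046966856273011025
side [   45. -1067.   881.] [ 0.35  0.75 -0.56] 453.19385972047365 0.03545507684794604
wrist [ 232. -585.  384.] [-0.26 -0.06 -0.96] 323.8019132189477 -0.0679915746530213
{'time_s': 0.15, 'joint_positions': array([-1.41747617e+00,  4.94086248e-01,  1.34598089e+00, -7.14220445e-06,
        1.30251938e+00, -9.55101027e-02]), 'joint_velocities': array([ 0.00047684, -0.00152725, -0.00104827,  0.00333623,  0.00077366,
        0.00069482]), 'tau': array([ 1.27203162e-03, -8.79198790e+01, -3.82048059e+01,  7.07929325e-02,
        5.02328330e-02, -4.00427075e-05]), 'eef_pos': array([ 153.86778317, -605.45543052,  213.44944855]), 'eef_rot': array([-4.96621518e-04,  9.92270176e-01,  1.24095331e-01, -1.78031862e-05]), 'force': array([ 0.31546158, -0.24269065,  0.25619539]), 'moment': array([ 0.02748724, -0.04486747, -0.05732017]), 'gripper_force': 0.0, 'width': 91.08254228139268}
```

View pics/scene0.png

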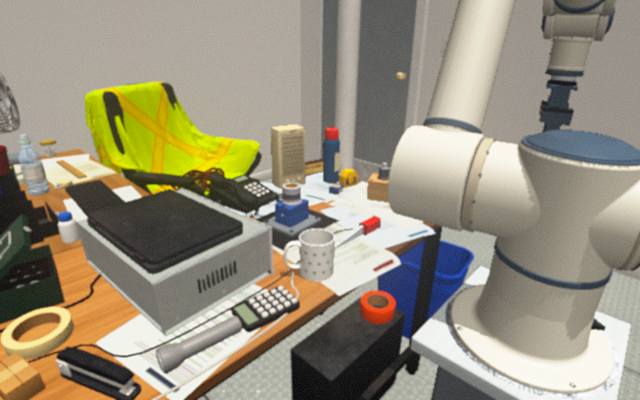

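View pics/side0.png

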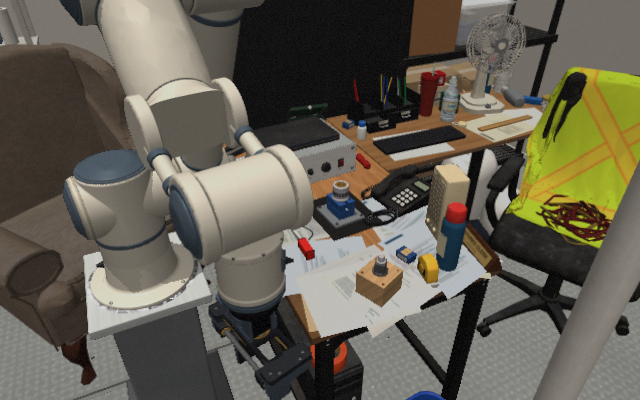

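The scene view shows the stand at (292,210), the key handle at (372,225), the mug at (318,253) and the wooden block with arbor at (380,185). In the side view the block is at (380,280), the sleeve at (341,190) and the red handle at (306,248).

Run:
```python
from h import *
a=np.load('scene0.npy',allow_pickle=True).item();b=np.load('side0.npy',allow_pickle=True).item()
A=cv2.resize(a['image'][165:285,255:435],(720,480),interpolation=2)
print('block',onz(b,380,267,70),'sleeve',onz(b,341,187,121),onz(a,291,190,121),'handle',onz(b,306,248,20),onz(a,371,225,20),'mug',onz(a,318,237,90),'tape',onz(b,428,268,30))
for i,(s,x,y,w,h) in enumerate([(b,290,165,160,140),(a,260,170,160,110)]):
    c=cv2.resize(s['image'][y:y+h,x:x+w],None,fx=4,fy=4,interpolation=2)
    cv2.imwrite(f'pics/c{i}.png',c[...,::-1])
```

```text
block [ 567.50369737 -327.58612174   70.        ] sleeve [618.70500948  -4.47322443 121.        ] [593.89153143  39.73895491 121.        ] handle [ 446.20927239 -117.92540922   20.        ] [ 436.40946471 -110.81701058   20.        ] mug [406.95634738 131.9956223   90.        ] tape [ 710.34110181 -350.97841415   30.        ]
```

View pics/c0.png

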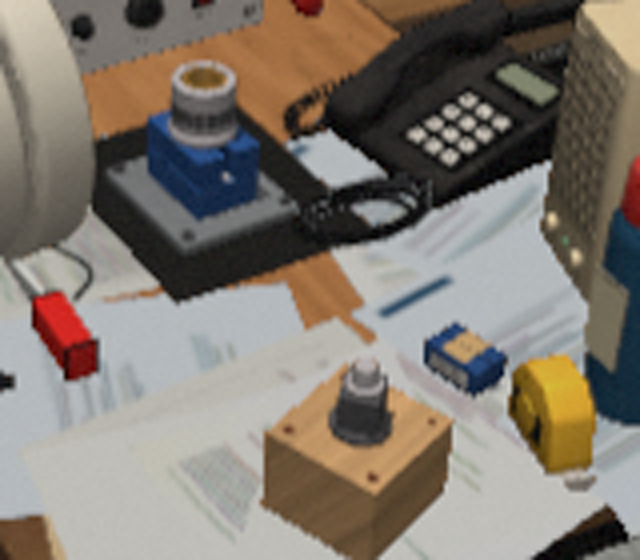

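The close-up shows the sleeve mouth at crop (205,78), the arbor nose at (365,372), the key's red handle with its rear end near (80,360) and the carton at (465,358). I'll move the wrist camera above the work to measure more closely.

servo_tool(
  commands=[
    [100,[30,40,40],[0,0,0]],
    [100,[70,90,80],[0,0,0]],
    [100,[110,140,126],[0,0,0]],
    [100,[150,185,126],[0,0,0]],
    [100,[190,230,126],[0,0,0]],
    [100,[230,275,126],[0,0,0]],
    [100,[270,320,126],[0,0,0]],
    [100,[300,360,126],[0,0,0]],
  ],
)

```text
time_s: 1.15
eef_pos: [451.9, -247.9, 339.9]
eef_rot: [0.0, 0.992, 0.124, 0.0]
force: [-0.5, -2.1, 0.2]
width: 91.2
gripper_force: 0.0
```

servo_tool(
  commands=[
    [100,[40,50,0],[0,0,0]],
    [100,[66,85,0],[0,0,0]],
    [100,[66,85,0],[0,0,0]],
    [100,[66,85,0],[0,0,0]],
  ],
)

```text
time_s: 1.65
eef_pos: [516.6, -164.7, 339.7]
eef_rot: [0.0, 0.992, 0.124, -0.0]
force: [0.1, -0.7, 0.1]
width: 91.2
gripper_force: 0.0
```

Run:
```python
from h import *
s=snap('wrist','w1.png');np.save('w1.npy',s,allow_pickle=True)
st=telemetry.get_state();print(st['time_s'],st['eef_pos'],st['eef_rot'],st['joint_positions'])
```

```text
1.7 [ 516.39855518 -165.19261529  339.81016252] [ 2.62647996e-05  9.92307688e-01  1.23795845e-01 -2.01348347e-04] [-4.19590493e-01  2.74192116e-01  1.35102362e+00 -2.53644894e-04
  1.51669437e+00  9.02991086e-01]
```

View pics/w1.png

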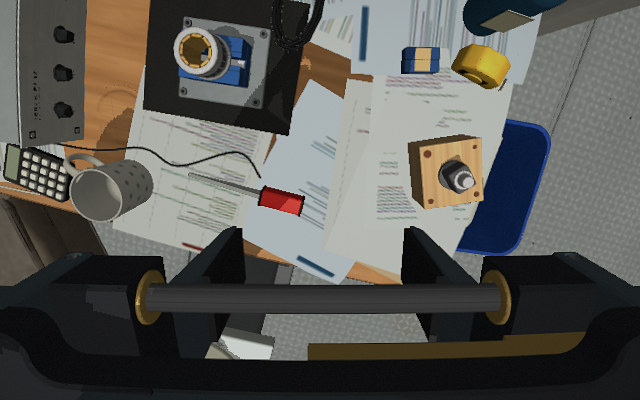

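The wrist view shows the sleeve mouth at (201,49), the base plate at about (180-270, 17-106), the key handle at (282,201) with the blade running left to (190,176), the mug at (110,190) and the block with arbor at (447,172). I'll enlarge the parts that matter.

Run:
```python
from h import *
s=np.load('w1.npy',allow_pickle=True).item();I=s['image']
r=lambda x,y,w,h,f:cv2.resize(I[y:y+h,x:x+w],None,fx=f,fy=f,interpolation=cv2.INTER_CUBIC)
C=np.zeros((600,800,3),np.uint8)
C[:400,:480]=r(160,5,120,100,4)      # stand
C[:320,480:800]=r(405,125,80,80,4)   # block
C[400:600,:560]=r(180,165,140,50,4)  # key
cv2.imwrite('pics/w1c.png',C[...,::-1])
hsv=cv2.cvtColor(I,cv2.COLOR_RGB2HSV)
def big(m,name,z):
    n,l,st,c=cv2.connectedComponentsWithStats(m.astype(np.uint8));k=1+st[1:,4].argmax()
    cs,_=cv2.findContours((l==k).astype(np.uint8),0,1);R=cv2.minAreaRect(max(cs,key=cv2.contourArea))
    print(name,st[k],c[k].round(1),[(p.round(1).tolist(),onz(s,*p,z)[:2].round(1).tolist()) for p in cv2.boxPoints(R)])
roi=np.zeros(I.shape[:2],bool);roi[160:230,180:320]=1
big(((hsv[...,0]<8)|(hsv[...,0]>172))&(hsv[...,1]>150)&(hsv[...,2]>90)&roi,'handle',32)
roi[:]=0;roi[120:220,390:500]=1
big((hsv[...,0]>8)&(hsv[...,0]<25)&(hsv[...,1]>70)&roi,'wood',70)
roi[:]=0;roi[0:120,150:290]=1
big((hsv[...,1]<50)&(hsv[...,2]>60)&(hsv[...,2]<150)&roi,'plate',15)
```

```text
handle [260 190  42  25 620] [280.3 202. ] [([258.70001220703125, 204.39999389648438], [434.8, -83.1]), ([262.70001220703125, 189.39999389648438], [459.7, -84.4]), ([301.6000061035156, 199.60000610351562], [458.5, -145.5]), ([297.70001220703125, 214.6999969482422], [433.5, -145.1])]
wood [ 408  135   76   75 3975] [443.9 169.5] [([406.70001220703125, 139.1999969482422], [586.4, -263.1]), ([480.5, 132.5], [620.9, -358.1]), ([486.8999938964844, 203.39999389648438], [529.7, -404.7]), ([413.20001220703125, 210.10000610351562], [493.6, -303.4])]
plate [ 179   16   92   93 3894] [230.2  65.6] [([172.5, 96.5999984741211], [560.8, 76.9]), ([183.3000030517578, 15.800000190734863], [673.9, 78.3]), ([271.70001220703125, 27.600000381469727], [686.8, -47.0]), ([260.8999938964844, 108.4000015258789], [575.0, -55.0])]
```

View pics/w1c.png

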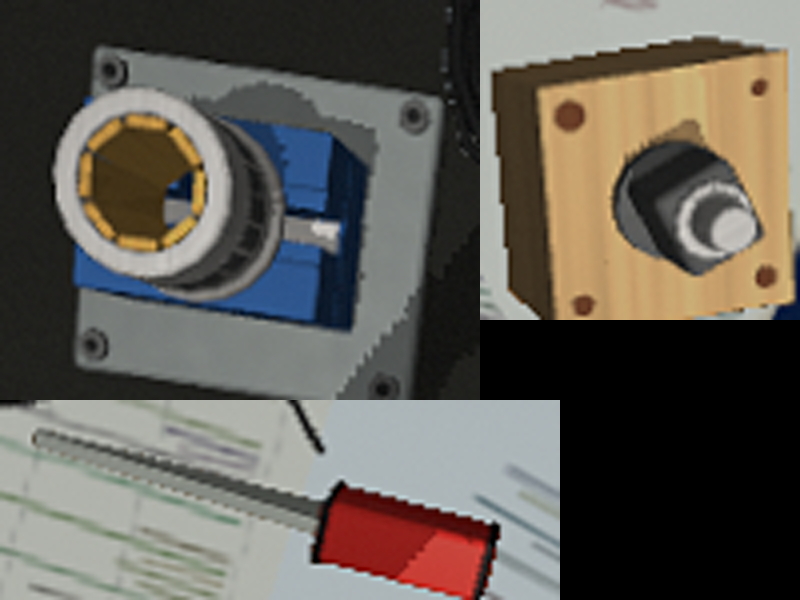

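The crops show the sleeve mouth centred near crop (142,182), four plate screws, the slot opening to the right (towards −y), the block's four screws with the arbor's grip turned about 45° in the picture, and the key tip at crop (35,437).

Run:
```python
from h import *
s=np.load('w1.npy',allow_pickle=True).item()
P=lambda ox,oy,L,z:np.array([onz(s,ox+x/4-.4,oy+y/4-.4,z)[:2] for x,y in L]).round(1)
p=P(160,5,[(110,70),(414,117),(382,389),(92,345)],15);print('plate',p.tolist(),p.mean(0))
u=(p[0]+p[3]-p[1]-p[2]);print('dir +y-ish',np.degrees(np.arctan2(u[1],u[0])), [np.linalg.norm(p[i]-p[(i+1)%4]) for i in range(4)])
print('mouth',P(160,5,[(142,182)],121))
print('slot line',P(160,5,[(285,228),(338,235)],43))
w=P(405-120,125,[(570,117),(760,87),(766,276),(584,305)],70);print('wood',w.tolist(),w.mean(0))
print('nose',P(285,125,[(733,230)],123))
k=P(180,165-100,[(35,437)],10);print('tip',k)
h=P(180,165-100,[(342,485),(497,525),(477,600),(316,562)],32);print('handle',h.tolist())
```

```text
plate [[666.9, 71.6], [675.9, -37.0], [582.1, -44.8], [572.4, 63.2]] [624.325  13.25 ]
dir +y-ish 94.93435323729392 [np.float64(108.97229005577519), np.float64(94.12374833165109), np.float64(108.4347269097866), np.float64(94.87259878384275)]
mouth [[624.3  11.4]]
slot line [[626.8  -7.7]
 [628.8 -25.8]]
wood [[574.7, -296.3], [601.3, -356.9], [539.3, -383.6], [512.8, -323.3]] [ 557.025 -340.025]
nose [[ 557.  -339.1]]
tip [[449.3  38.5]]
handle [[466.0, -86.8], [465.2, -147.4], [434.0, -146.9], [433.7, -83.1]]
```

servo_tool(
  commands=[
    [100,[20,-50,0],[0,0,0]],
    [100,[35,-100,0],[0,0,0]],
    [100,[40,-140,-30],[0,0,0]],
    [100,[40,-160,-60],[0,0,0]],
    [100,[40,-160,-60],[0,0,0]],
    [100,[40,-160,-60],[0,0,0]],
  ],
)

```text
time_s: 2.45
eef_pos: [556.7, -324.8, 281.1]
eef_rot: [0.0, 0.992, 0.124, 0.0]
force: [-0.2, 0.4, -0.2]
width: 91.0
gripper_force: 0.0
```

Run:
```python
from h import *
s=snap('wrist');np.save('w2.npy',s,allow_pickle=True);print(telemetry.get_state()['eef_pos'])
x,y=proj(s,[560,-328,100]).astype(int);print(x,y)
x0=max(x-75,0);y0=max(y-75,0);print(x0,y0)
cv2.imwrite('pics/w2.png',cv2.resize(s['image'][y0:y0+150,x0:x0+150],None,fx=4,fy=4,interpolation=2)[...,::-1])
```

```text
[ 557.01831708 -324.57385758  281.46353891]
326 183
251 108
```

View pics/w2.png

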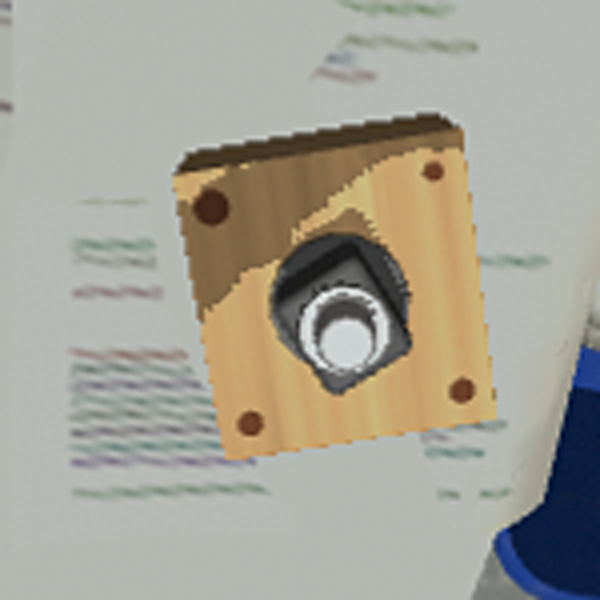

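The arbor stands upright in the block, its nose at crop (345,340). The grip's top corners are near (360,250), (410,338), (338,393) and (283,300).

Run:
```python
from h import *
s=np.load('w2.npy',allow_pickle=True).item();st=telemetry.get_state()
f=lambda x,y,z:onz(s,251+x/4-.4,108+y/4-.4,z)[:2]
c=np.array([f(*q,106) for q in [(360,250),(410,338),(338,393),(283,300)]]);print(c.round(1).tolist(),c.mean(0))
for i in range(4):
    d=c[(i+1)%4]-c[i];print(np.linalg.norm(d).round(1),np.degrees(np.arctan2(d[1],d[0])).round(1))
print('nose',f(348,345,123),'wood',np.mean([f(*q,70) for q in [(212,207),(433,170),(461,390),(251,423)]],0))
print('sleeve cur',np.degrees(np.arctan2(.246,.969)), st['joint_positions'])
g=s['image'][108:258,251:401]
```

```text
[[579.1, -338.6], [558.9, -358.3], [538.8, -343.1], [560.7, -321.8]] [ 559.36345882 -340.44372922]
28.2 -135.8
25.2 143.0
30.5 44.2
24.9 -42.2
nose [ 556.79443602 -340.39879842] wood [ 557.13680604 -340.04553609]
sleeve cur 14.244742473035556 [-6.20257520e-01  4.69723508e-01  1.19824410e+00  1.39244945e-04
  1.47182408e+00  7.01890568e-01]
```

servo_tool(
  commands=[
    [100,[-2,-10,0],[0,0,0.18]],
    [100,[-3,-17,-30],[0,0,0.36]],
    [100,[-3,-19,-70],[0,0,0.54]],
    [100,[-3,-19,-100],[0,0,0.56]],
    [100,[-3,-19,-110],[0,0,0.56]],
    [100,[-3,-19,-110],[0,0,0.56]],
  ],
)

```text
time_s: 3.25
eef_pos: [554.3, -343.5, 170.9]
eef_rot: [0.0, 0.919, 0.393, 0.0]
force: [0.6, 0.9, -0.7]
width: 91.1
gripper_force: 0.0
```

Run:
```python
from h import *
for i in range(3):
    s=snap('wrist');st=telemetry.get_state();print(st['eef_pos'],st['eef_rot'],st['force'])
np.save('w3.npy',s,allow_pickle=True)
print(proj(s,[557,-340,106]),proj(s,[557,-340,123]))
cv2.imwrite('pics/w3.png',s['image'][...,::-1])
```

```text
[ 554.58191389 -343.7623761   171.48463561] [8.40411900e-04 9.19382539e-01 3.93363430e-01 5.02684001e-04] [-0.2731516  -0.17370022  0.39962783]
[ 554.67019394 -343.9222064   171.6752091 ] [1.05715914e-03 9.19382092e-01 3.93363779e-01 6.23174965e-04] [ 0.3836266  -0.19666338  0.13442926]
[ 554.64509732 -343.95384776  171.62384649] [1.07545975e-03 9.19365671e-01 3.93402073e-01 6.43902081e-04] [ 0.67234543 -0.65575969 -0.46790406]
[321.09450695 213.53776176] [321.04292206 220.82606691]
```

View pics/w3.png

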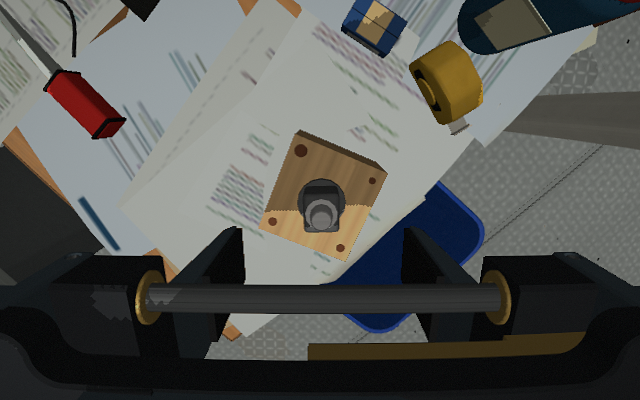

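The grip block sits centred between the fingers, square to the picture, with the nose near (321,214). I'll check this numerically before closing.

Run:
```python
from h import *
s=np.load('w3.npy',allow_pickle=True).item();I=s['image']
print(onz(s,320.5,214,123),onz(s,320.5,214,118))
w=cv2.resize(I[180:245,285:355],None,fx=8,fy=8,interpolation=2);cv2.imwrite('pics/w3c.png',w[...,::-1])
g=cv2.cvtColor(I,cv2.COLOR_RGB2GRAY)
print(g[180:240:2,300:344:2])
```

```text
[ 560.26797392 -336.03106881  123.        ] [ 559.1344894  -337.18480452  118.        ]
[[ 93  96  99 103 102  88  38  21  39  53  51  51  49  43  32  21  97 105
  106 107 104 102]
 [ 95  99 102 104  77  35  52  51  51  52  51  52  52  53  53  52  42  58
  110 105 104 103]
 [ 97  99 107  35  50  51  51  52  51  52  52  52  52  50  53  52  51  52
   25 102 102 105]
 [ 98 105  38  42  35  31  25  22  23  24  23  25  21  25  24  25  26  23
   44  41 100 106]
 [101  49  46  26  25  26  25  25  25  26  25  25  24  25  26  27  26  26
   23  51  42 110]
 [ 73  50  37  28  26  26  26  25  26  26  27  26  25  24  26  27  28  26
   26  49  50  82]
 [ 43  53  29  24  25  27  24  27  26  25  25  26  26  26  24  25  23  26
   25  34  52  42]
 [ 51  54  30  37  37  38  36  37  36  38  41  42  43  42  44  45  45  45
   42  29  52  51]
 [ 52  46  40  44  46  47  48  47  46  47  49  50  49  48  48  48  49  50
   46  34  51  52]
 [ 51  44  41  49  51  51  52  50  50  48  47  47  50  50  51  50  52  49
   47  39  48  49]
 [ 49  43  38  48  50  51  49  50  92 113 110 108 112  96  72  48  51  52
   46  4
[... 1078 characters left out ...]
9 110 110 109 110  74 110  53
   45  31 151 153]
 [152 152  62  42  45 119  87 108 112 112 112 111 111 113 101 107  83  80
   73  44 150 154]
 [151 153  71  74  86  84  87  67 102 111 111 110 112 100  76  79  81  78
   72  42 150 155]
 [150 152 109  68  83  83  87  85  82  69  61  66  75  77  76  77  76  72
   63 114 155 157]
 [150 151 158 138 110 104 106  94  94  88 131 129 131 114 111 109 144 157
  157 155 154 157]
 [151 153 156 156 154 157 161 162 158 157 150 152 152 151 151 146 148 151
  152 155 157 159]
 [152 155 155 155 154 158 162 159 156 154 150 152 149 151 147 146 150 152
  153 156 158 159]
 [153 155 156 154 155 160 162 158 156 150 150 150 149 152 144 147 151 154
  155 157 159 157]]
```

View pics/w3c.png

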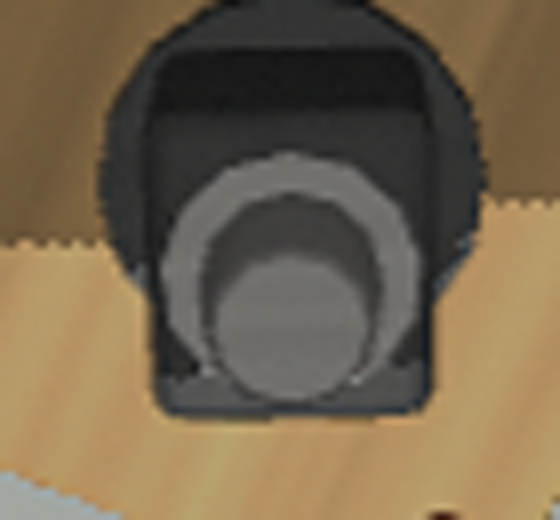

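The nose disc is at (321.2,220.6), matching the prediction, and the grip is square to the fingers. I'll descend and close.

servo_tool(
  commands=[
    [100,[2.4,4,0],[0,0,0]],
    [100,[2.4,4,-40],[0,0,0]],
    [100,[2.4,4,-75],[0,0,0]],
    [100,[2.4,4,-92],[0,0,0]],
    [100,[2.4,4,-92],[0,0,0]],
    [20,[2.4,4,-92],[0,0,0]],
    [20,[2.4,4,-92],[0,0,0]],
    [20,[2.4,4,-92],[0,0,0]],
  ],
)

```text
time_s: 4.4
eef_pos: [556.6, -339.9, 78.7]
eef_rot: [0.001, 0.919, 0.393, 0.0]
force: [-0.9, -0.5, -0.2]
width: 63.7
gripper_force: 0.0
```

servo_tool(
  commands=[
    [0,[0,0,0],[0,0,0]],
    [0,[0,0,0],[0,0,0]],
    [0,[0,0,0],[0,0,0]],
    [0,[0,0,0],[0,0,0]],
  ],
)

```text
time_s: 4.9
eef_pos: [556.3, -339.7, 77.9]
eef_rot: [0.0, 0.919, 0.393, -0.0]
force: [0.7, -0.9, -0.2]
width: 27.9
gripper_force: 30.0
```

servo_tool(
  commands=[
    [0,[0,0,10],[0,0,0]],
    [0,[0,0,40],[0,0,0]],
    [0,[0,0,80],[0,0,0]],
    [0,[0,0,120],[0,0,0]],
    [0,[10,20,145],[0,0,0]],
    [0,[20,60,150],[0,0,0]],
    [0,[30,110,150],[0,0,0]],
    [0,[40,160,150],[0,0,0]],
  ],
)

```text
time_s: 5.9
eef_pos: [596.2, -178.1, 228.4]
eef_rot: [-0.0, 0.919, 0.393, 0.0]
force: [0.7, -0.1, -4.5]
width: 27.8
gripper_force: 30.0
```

servo_tool(
  commands=[
    [0,[10,50,0],[0,0,0]],
    [0,[18,100,0],[0,0,0]],
    [0,[24,145,0],[0,0,0]],
    [0,[26,175,0],[0,0,0]],
    [0,[27.5,190,0],[0,0,0]],
    [0,[27.5,192,0],[0,0,0]],
    [0,[27.5,192,0],[0,0,0]],
    [0,[27.5,192,0],[0,0,0]],
  ],
)

```text
time_s: 6.9
eef_pos: [623.7, 11.3, 227.9]
eef_rot: [0.0, 0.92, 0.393, -0.0]
force: [-0.1, -0.4, -4.7]
width: 28.2
gripper_force: 30.0
```

Run:
```python
from h import *
a=snap('scene');b=snap('side');st=telemetry.get_state();print(st['eef_pos'],st['eef_rot'],st['force'],st['moment'])
p=st['eef_pos']
for s in (a,b): print(proj(s,[p[0],p[1],p[2]-74]),proj(s,[624,12,121]))
A=cv2.resize(a['image'][140:260,240:340],None,fx=4,fy=5,interpolation=2)
A=cv2.resize(a['image'][120:260,240:340],(400,560));B=cv2.resize(b['image'][100:240,290:390],(400,560))
cv2.imwrite('pics/i1.png',np.hstack([A,B])[...,::-1])
```

```text
[623.75851979  11.56340126 227.88753602] [ 1.18168820e-05  9.19542190e-01  3.92991294e-01 -5.60737116e-05] [-0.67350435  0.15709135 -4.35491872] [-0.00378404 -0.08650814  0.00286795]
[291.04871549 173.07063602] [291.07799836 184.47603185]
[340.32284438 175.27261696] [340.08334055 184.11620612]
```

View pics/i1.png

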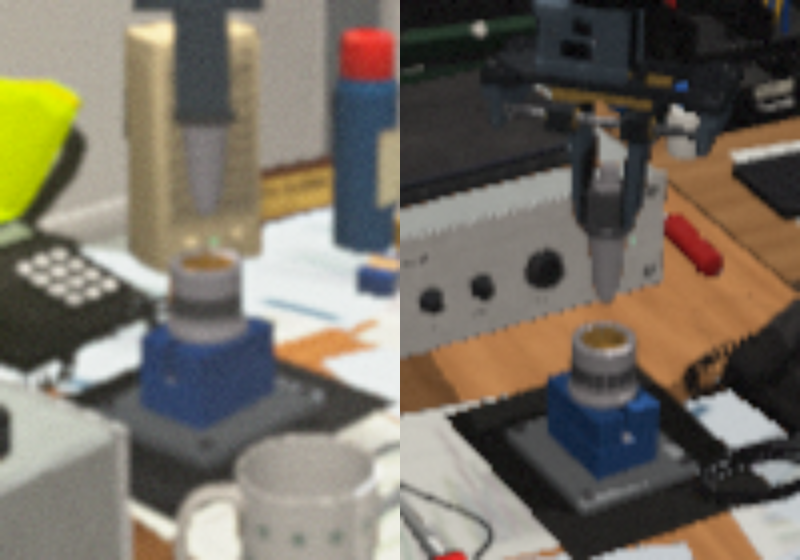

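Both views show the shank's end directly over the sleeve mouth (scene 207 vs 206, side 604 vs 606 in the crop). I'll descend to just above contact.

servo_tool(
  commands=[
    [0,[0,0.6,-20],[0,0,0]],
    [0,[0,0.6,-45],[0,0,0]],
    [0,[0,0.6,-65],[0,0,0]],
    [0,[0,0.6,-78],[0,0,0]],
    [0,[0,0.6,-84],[0,0,0]],
    [0,[0,0.6,-87],[0,0,0]],
    [0,[0,0.6,-87],[0,0,0]],
  ],
)

```text
time_s: 7.88
eef_pos: [623.9, 12.8, 141.2]
eef_rot: [0.0, 0.919, 0.393, 0.0]
force: [0.4, -2.8, -5.1]
width: 27.9
gripper_force: 30.0
```

servo_tool(
  commands=[
    [0,[0,0,-1],[0,0,0.1]],
    [0,[0,0,-2],[0,0,0.2]],
    [0,[0,0,-3],[0,0,0.1]],
    [0,[0,0,-4],[0,0,-0.05]],
    [0,[0,0,-4],[0,0,-0.15]],
  ],
)

```text
time_s: 8.5
eef_pos: [623.8, 12.4, 137.5]
eef_rot: [0.001, 0.947, 0.322, -0.0]
force: [-1.5, -5.7, -4.3]
width: 28.2
gripper_force: 30.0
```

servo_tool(
  commands=[
    [0,[0,-0.8,-0.3],[0,0,0.15]],
    [0,[-0.2,-1,-0.6],[0,0,0.3]],
    [0,[-0.2,-1,-0.9],[0,0,0.45]],
    [0,[-0.2,-1,-1.2],[0,0,0.3]],
    [0,[-0.2,-1,-1.4],[0,0,0.15]],
    [0,[-0.2,-1,-1.6],[0,0,0]],
    [0,[-0.2,-1,-1.8],[0,0,-0.15]],
    [0,[-0.2,-1,-2],[0,0,0]],
  ],
)

```text
time_s: 9.5
eef_pos: [623.9, 12.0, 135.6]
eef_rot: [0.0, 0.947, 0.322, 0.0]
force: [-0.4, -0.4, -2.5]
width: 27.9
gripper_force: 30.0
```

servo_tool(
  commands=[
    [0,[0,0,-0.3],[0,0,0.15]],
    [0,[0,0,-0.6],[0,0,0.3]],
    [0,[0,0,-0.9],[0,0,0.45]],
    [0,[0,0,-1.2],[0,0,0.3]],
    [0,[0,0,-1.5],[0,0,0.15]],
    [0,[0,0,-1.8],[0,0,0]],
    [0,[0,0,-2.1],[0,0,-0.15]],
    [0,[0,0,-2.4],[0,0,0]],
  ],
)

```text
time_s: 10.5
eef_pos: [623.9, 12.0, 133.4]
eef_rot: [0.0, 0.947, 0.322, 0.001]
force: [-2.0, -0.7, -0.2]
width: 27.6
gripper_force: 30.0
```

servo_tool(
  commands=[
    [0,[0,0,-0.3],[0,0,0.15]],
    [0,[0,0,-0.6],[0,0,0.3]],
    [0,[0,0,-0.9],[0,0,0.45]],
    [0,[0,0,-1.2],[0,0,0.3]],
    [0,[0,0,-1.5],[0,0,0.15]],
    [0,[0,0,-1.8],[0,0,0]],
    [0,[0,0,-2.1],[0,0,-0.15]],
    [0,[0,0,-2.4],[0,0,0]],
  ],
)

```text
time_s: 11.5
eef_pos: [624.0, 12.0, 131.3]
eef_rot: [0.0, 0.947, 0.322, 0.001]
force: [-2.6, -0.5, 3.0]
width: 28.3
gripper_force: 30.0
```

servo_tool(
  commands=[
    [0,[0,0,-0.2],[0,0,0.15]],
    [0,[0,0,-0.4],[0,0,0.3]],
    [0,[0,0,-0.6],[0,0,0.45]],
    [0,[0,0,-0.8],[0,0,0.3]],
    [0,[0,0,-1],[0,0,0.15]],
    [0,[0,0,-1.2],[0,0,0]],
    [0,[0,0,-1.4],[0,0,-0.15]],
    [0,[0,0,-1.6],[0,0,0]],
  ],
)

```text
time_s: 12.5
eef_pos: [624.0, 12.0, 129.7]
eef_rot: [0.0, 0.947, 0.322, 0.001]
force: [-2.0, 0.0, 4.6]
width: 27.7
gripper_force: 30.0
```

servo_tool(
  commands=[
    [0,[0.1,0,-0.2],[0,0,0.15]],
    [0,[0.2,0,-0.4],[0,0,0.3]],
    [0,[0.3,0,-0.6],[0,0,0.45]],
    [0,[0.3,0,-0.8],[0,0,0.3]],
    [0,[0.3,0,-1],[0,0,0.15]],
    [0,[0.3,0,-1.1],[0,0,0]],
    [0,[0.3,0,-1.2],[0,0,-0.15]],
    [0,[0.3,0,-1.3],[0,0,0]],
  ],
)

```text
time_s: 13.5
eef_pos: [624.0, 11.9, 128.7]
eef_rot: [0.0, 0.947, 0.322, 0.0]
force: [-6.3, -1.0, 11.0]
width: 27.6
gripper_force: 30.0
```

servo_tool(
  commands=[
    [0,[-0.4,0,-0.1],[0,0,0.15]],
    [0,[-0.6,0,-0.2],[0,0,0.3]],
    [0,[-0.6,0,-0.3],[0,0,0.45]],
    [0,[-0.6,0,-0.3],[0,0,0.3]],
    [0,[-0.6,0,-0.3],[0,0,0.15]],
    [0,[-0.6,0,-0.3],[0,0,0]],
    [0,[-0.6,0,-0.3],[0,0,-0.15]],
    [0,[-0.6,0,-0.3],[0,0,0]],
  ],
)

```text
time_s: 14.5
eef_pos: [624.0, 12.0, 128.7]
eef_rot: [0.0, 0.947, 0.322, 0.001]
force: [-4.1, -0.0, 11.3]
width: 28.1
gripper_force: 30.0
```

servo_tool(
  commands=[
    [0,[-0.2,0,-0.2],[0,0,0.15]],
    [0,[-0.2,0,-0.4],[0,0,0.3]],
    [0,[-0.2,0,-0.4],[0,0,0.45]],
    [0,[-0.2,0,-0.4],[0,0,0.3]],
    [0,[-0.2,0,-0.4],[0,0,0.15]],
    [0,[-0.2,0,-0.4],[0,0,0]],
    [0,[-0.2,0,-0.4],[0,0,-0.15]],
    [0,[-0.2,0,-0.4],[0,0,0]],
  ],
)

```text
time_s: 15.5
eef_pos: [624.0, 11.9, 128.6]
eef_rot: [0.001, 0.947, 0.322, 0.001]
force: [-4.6, -1.0, 16.1]
width: 27.8
gripper_force: 30.0
```

Run:
```python
from h import *
b=snap('side');st=telemetry.get_state();print(st['eef_pos'],st['force'],st['moment'],st['width'])
np.save('s4.npy',b,allow_pickle=True)
```

```text
[623.9800224   11.98362391 128.6310192 ] [-4.37356449 -0.79954191 15.75424277] [-0.114334    1.07259398 -0.18176343] 27.651441850339967
```

The press rose by 5 N with no further travel, and the TCP height matches home (128.6 against 128.9). I'll relieve the push, let go and back off.

servo_tool(
  commands=[
    [0,[0,0,0.6],[0,0,0]],
    [30,[0,0,1],[0,0,0]],
    [60,[0,0,1],[0,0,0]],
    [60,[0,0,1],[0,0,0]],
    [60,[0,0,1],[0,0,0]],
    [60,[0,0,20],[0,0,0]],
    [60,[0,0,60],[0,0,0]],
    [60,[0,0,110],[0,0,0]],
  ],
)

```text
time_s: 16.55
eef_pos: [622.4, 12.1, 236.9]
eef_rot: [-0.0, 0.946, 0.323, -0.001]
force: [1.2, 0.5, 0.1]
width: 54.7
gripper_force: 0.0
```

Run:
```python
from h import *
b=snap('side');a=snap('scene');st=telemetry.get_state();print(st['time_s'],st['eef_pos'],st['force'],st['joint_positions'])
for s in(a,b):
  for z in (121,127,157,174): print(proj(s,[624,12,z]))
  print(proj(s,[624,12,174])-proj(s,[624,12,165]))
A=cv2.resize(a['image'][140:240,250:330],(400,500),interpolation=2);B=cv2.resize(b['image'][120:220,300:380],(400,500),interpolation=2)
cv2.imwrite('pics/i2.png',np.hstack([A,B])[...,::-1])
```

```text
16.65 [625.54245315  11.85123118 241.8434528 ] [-0.16937953 -0.26257505 -0.45129997] [-7.64821564e-02  4.66421498e-01  1.31356779e+00  3.71486210e-05
  1.35339073e+00  8.35467970e-01]
[291.07799836 184.47603185]
[291.03998458 182.41975884]
[290.84860193 171.99371409]
[290.73919383 165.97701393]
[-0.05800728 -3.19520063]
[340.08334055 184.11620612]
[340.12729917 182.505286  ]
[340.35052062 174.33426263]
[340.47961153 169.61588737]
[ 0.06858054 -2.50603656]
```

View pics/i2.png

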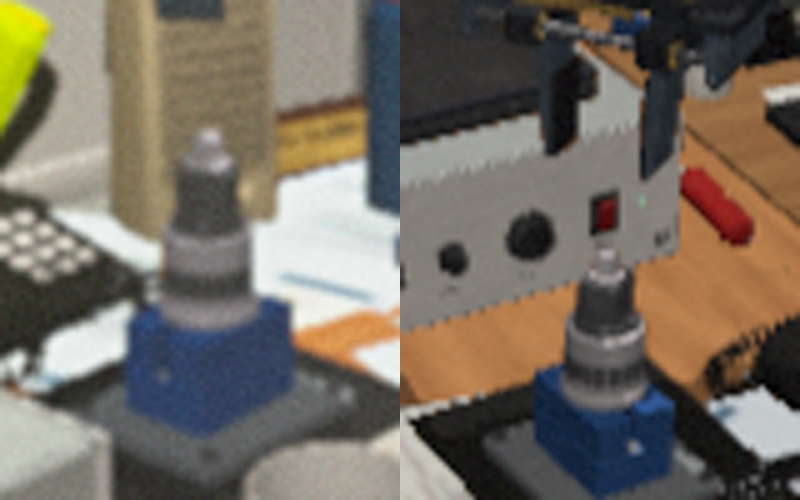

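The arbor is seated: the collar sits down on the sleeve's face, with its lower edge near crop (207,235) in the scene half, and it stands upright with the gripper clear. Next is the key. I'll swing over it with the camera on the rear side.

servo_tool(
  commands=[
    [60,[-20,-15,0],[0,0,-0.17]],
    [60,[-45,-30,0],[0,0,-0.34]],
    [60,[-70,-45,0],[0,0,-0.51]],
    [60,[-95,-60,0],[0,0,-0.68]],
    [60,[-120,-75,0],[0,0,-0.85]],
    [60,[-145,-90,-10],[0,0,-1.02]],
    [60,[-165,-105,-20],[0,0,-1.19]],
    [60,[-176,-118,-30],[0,0,-1.36]],
  ],
)

```text
time_s: 17.65
eef_pos: [446.0, -106.4, 206.1]
eef_rot: [-0.0, 0.938, -0.346, -0.0]
force: [-0.3, -0.3, -0.8]
width: 54.9
gripper_force: 0.0
```

servo_tool(
  commands=[
    [60,[0,0,0],[0,0,-0.17]],
    [60,[0,0,0],[0,0,-0.34]],
    [60,[0,0,0],[0,0,-0.51]],
    [60,[0,0,0],[0,0,-0.68]],
    [60,[0,0,0],[0,0,-0.85]],
    [60,[0,0,0],[0,0,-0.886]],
    [60,[0,0,0],[0,0,-0.886]],
  ],
)

```text
time_s: 18.52
eef_pos: [447.0, -106.0, 206.4]
eef_rot: [-0.0, -0.702, 0.712, 0.0]
force: [0.3, -0.1, -0.4]
width: 54.8
gripper_force: 0.0
```

Run:
```python
from h import *
s=snap('wrist','k1.png');np.save('k1.npy',s,allow_pickle=True)
s2=snap('wrist');st=telemetry.get_state();print(st['eef_pos'],st['eef_rot'],st['joint_positions'])
I=s['image'];hsv=cv2.cvtColor(I,cv2.COLOR_RGB2HSV)
m=(((hsv[...,0]<8)|(hsv[...,0]>172))&(hsv[...,1]>150)&(hsv[...,2]>60)).astype(np.uint8)
n,l,q,c=cv2.connectedComponentsWithStats(m);k=1+q[1:,4].argmax();print(q[k])
cs,_=cv2.findContours((l==k).astype(np.uint8),0,1);cnt=max(cs,key=cv2.contourArea)
for p in cv2.boxPoints(cv2.minAreaRect(cnt)): print(p,onz(s,*p,32)[:2].round(1))
ap=cv2.approxPolyDP(cnt,3,True)[:,0];print([(p.tolist(),onz(s,*p,32)[:2].round(1).tolist(),onz(s,*p,0)[:2].round(1).tolist()) for p in ap])
print('cam',ray(s,320,200)[0])
for P in [(448,-82,30),(448,-150,32),(449,38,5)]: print(proj(s,P))
# brightness steps of red across handle mid
for yy in (-100,-115,-130):
    u,v=proj(s,(448,yy,32)).astype(int);print(u,v,[tuple(I[v,x]) [0] for x in range(u-35,u+36,1)])
```

```text
[ 447.05220756 -105.99125734  206.45382783] [ 1.54966917e-05 -7.02228481e-01  7.11951655e-01  2.56031565e-05] [-3.62917528e-01  2.71231867e-01  1.74652531e+00  5.48877874e-05
  1.12386913e+00  2.79240215e+00]
[ 314  149   24   56 1247]
[314. 149.] [ 456.6 -145.3]
[337. 149.] [ 432.2 -145. ]
[337. 204.] [432.3 -84.3]
[314. 204.] [457.8 -84.7]
[([314, 149], [456.6, -145.3], [457.5, -141.6]), ([314, 203], [457.8, -85.8], [458.9, -76.6]), ([336, 203], [433.5, -85.5], [432.2, -76.2]), ([337, 150], [432.2, -143.9], [430.9, -140.1])]
cam [ 446.51363235 -185.11707994  376.60942688]
[322.91165562 205.68396243]
[322.03184857 144.4021863 ]
[323.40342831 288.58698839]
322 190 [np.uint8(191), np.uint8(189), np.uint8(190), np.uint8(190), np.uint8(190), np.uint8(191), np.uint8(190), np.uint8(190), np.uint8(190), np.uint8(190), np.uint8(190), np.uint8(190), np.uint8(190), np.uint8(190), np.uint8(190), np.uint8(189), np.uint8(190), np.uint8(189), np.uint8(190), np.uint8(190), np.uint8(190), np.uint8(190), np.uint8(190), np.uint8(191), np.uint8(191), np.uint8(191), np.uint8(194), np.uint8(144), np.uin
[... 2086 characters left out ...]
int8(191), np.uint8(191), np.uint8(194), np.uint8(147), np.uint8(142), np.uint8(156), np.uint8(164), np.uint8(167), np.uint8(165), np.uint8(165), np.uint8(166), np.uint8(165), np.uint8(165), np.uint8(166), np.uint8(164), np.uint8(163), np.uint8(164), np.uint8(164), np.uint8(164), np.uint8(163), np.uint8(163), np.uint8(163), np.uint8(164), np.uint8(162), np.uint8(146), np.uint8(128), np.uint8(123), np.uint8(153), np.uint8(155), np.uint8(156), np.uint8(164), np.uint8(176), np.uint8(190), np.uint8(190), np.uint8(190), np.uint8(190), np.uint8(190), np.uint8(191), np.uint8(190), np.uint8(190), np.uint8(189), np.uint8(190), np.uint8(189), np.uint8(190), np.uint8(189), np.uint8(190), np.uint8(189)]
```

servo_tool(
  commands=[
    [60,[-1.3,-4,-45],[0,0,0]],
    [60,[-1.3,-4,-100],[0,0,0]],
    [60,[-1.3,-4,-150],[0,0,0]],
    [60,[-1.3,-4,-185],[0,0,0]],
    [60,[-1.3,-4,-198],[0,0,0]],
    [60,[-1.3,-4,-200],[0,0,0]],
    [60,[-1.3,-4,-200],[0,0,0]],
  ],
)

```text
time_s: 19.5
eef_pos: [446.4, -110.3, 7.5]
eef_rot: [0.0, -0.701, 0.713, -0.001]
force: [1.5, -1.1, 0.9]
width: 54.3
gripper_force: 0.0
```

servo_tool(
  commands=[
    [40,[0,0,0],[0,0,0]],
    [20,[0,0,0],[0,0,0]],
    [0,[0,0,0],[0,0,0]],
    [0,[0,0,0],[0,0,0]],
    [0,[0,0,0],[0,0,0]],
    [0,[0,0,0],[0,0,0]],
  ],
)

```text
time_s: 20.25
eef_pos: [445.9, -110.0, 6.8]
eef_rot: [0.0, -0.701, 0.713, -0.0]
force: [-1.4, 0.9, 7.7]
width: 25.8
gripper_force: 30.0
```

servo_tool(
  commands=[
    [0,[0,-5,15],[0,0,0]],
    [0,[5,-30,45],[0,0,0]],
    [0,[25,-60,60],[0,0,0.05]],
    [0,[65,-80,60],[0,0,0.103]],
    [0,[110,-80,60],[0,0,0.103]],
    [0,[155,-80,60],[0,0,0.103]],
    [0,[190,-80,55],[0,0,0.103]],
    [0,[195,-80,50],[0,0,0.103]],
  ],
)

```text
time_s: 21.25
eef_pos: [642.5, -189.9, 56.0]
eef_rot: [-0.0, 0.737, -0.676, 0.0]
force: [-0.8, 1.0, -1.9]
width: 26.0
gripper_force: 30.0
```

servo_tool(
  commands=[
    [0,[0,0,0],[0,0,0]],
    [0,[0,0,-2],[0,0,0]],
    [0,[0,0,-2],[0,0,0]],
  ],
)

```text
time_s: 21.62
eef_pos: [640.0, -190.1, 54.6]
eef_rot: [0.0, 0.737, -0.676, -0.0]
force: [-0.2, 0.4, -1.0]
width: 25.8
gripper_force: 30.0
```

Run:
```python
from h import *
b=snap('side');np.save('s5.npy',b,allow_pickle=True);a=snap('scene');np.save('a5.npy',a,allow_pickle=True)
st=telemetry.get_state();p=st['eef_pos'];q=st['eef_rot'];print(st['time_s'],p,q,st['force'],st['joint_positions'][5])
y=2*np.arctan2(q[2],q[1])+np.pi;k=np.array([np.cos(y),np.sin(y)]);print('key yaw',np.degrees(y)%360)
u=np.array([np.cos(np.radians(94.93)),np.sin(np.radians(94.93))]);d=p[:2]-[624,12]
for L in (0,28,148):
    e=d+k*L;print(L,'along',e@u,'lat(+ = left)',u[0]*e[1]-u[1]*e[0])
o=np.load('side0.npy',allow_pickle=True).item()
for r in [(slice(195,235),slice(310,372)),(slice(205,225),slice(335,372)),(slice(180,200),slice(380,420))]:
    f=lambda s:cv2.cvtColor(s['image'],cv2.COLOR_RGB2GRAY)[r].astype(np.float32)
    print(cv2.phaseCorrelate(f(o),f(b)))
c=cv2.resize(b['image'][150:260,290:450],None,fx=4,fy=4,interpolation=2);cv2.imwrite('pics/s5.png',c[...,::-1])
```

```text
21.725 [ 640.37767778 -190.14766571   54.74827919] [ 1.57266760e-05  7.36932691e-01 -6.75966129e-01 -2.93366901e-05] [0.01110849 0.27221128 0.05954262] 2.6773785470233533
key yaw 94.94155858355911
0 along -202.80728200732761 lat(+ = left) 1.0551991904609892
28 along -174.80728257708765 lat(+ = left) 1.060847779941927
148 along -54.80728501891648 lat(+ = left) 1.0850560205745161
((0.035281906068998836, -0.059358038277711245), 0.7052866509184241)
((-0.3679963467045475, -0.821588386516444), 0.38626820743083956)
((0.08059274687404638, 0.14328690626701324), 0.6564427736401558)
```

servo_tool(
  commands=[
    [0,[1,0,-2],[0,0,0]],
    [0,[1,0,-2],[0,0,0]],
    [0,[0.5,6,-2],[0,0,0]],
    [0,[0,12,-2],[0,0,0]],
    [0,[-0.5,18,-2],[0,0,0]],
    [0,[-1,24,-2],[0,0,0]],
    [0,[-1.4,28,-2],[0,0,0]],
    [0,[-1.4,28,-2],[0,0,0]],
  ],
)

```text
time_s: 22.72
eef_pos: [639.4, -161.7, 52.5]
eef_rot: [0.0, 0.737, -0.676, -0.0]
force: [-0.1, -0.7, -2.6]
width: 26.1
gripper_force: 30.0
```

servo_tool(
  commands=[
    [0,[-0.5,6,0],[0,0,0]],
    [0,[-1,12,0],[0,0,0]],
    [0,[-1.4,18,0],[0,0,0]],
    [0,[-1.4,18,-1],[0,0,0]],
    [0,[-1.4,18,-2],[0,0,0]],
    [0,[-1.4,18,-2.5],[0,0,0]],
    [0,[-1.4,18,-2.5],[0,0,0]],
  ],
)

```text
time_s: 23.6
eef_pos: [638.0, -144.2, 49.9]
eef_rot: [0.0, 0.737, -0.676, -0.0]
force: [-0.8, -0.1, -2.4]
width: 25.9
gripper_force: 30.0
```

servo_tool(
  commands=[
    [0,[0,0,-0.5],[0,0,0]],
    [0,[0,0,-1],[0,0,0]],
    [0,[0,0,-1],[0,0,0]],
  ],
)

```text
time_s: 23.98
eef_pos: [638.2, -144.1, 49.2]
eef_rot: [-0.0, 0.737, -0.676, 0.0]
force: [-0.3, 0.0, 2.3]
width: 25.8
gripper_force: 30.0
```

servo_tool(
  commands=[
    [0,[-0.3,3,0],[0,0,0]],
    [0,[-0.5,6,0],[0,0,0]],
    [0,[-0.8,9,0],[0,0,0]],
    [0,[-1,12,0],[0,0,0]],
    [0,[-1.3,15,0],[0,0,0]],
    [0,[-1.55,18,0],[0,0,0]],
    [0,[-1.75,20.5,0],[0,0,0]],
    [0,[-2,23,0],[0,0,0]],
  ],
)

```text
time_s: 24.98
eef_pos: [636.2, -121.2, 49.2]
eef_rot: [0.0, 0.737, -0.676, 0.0]
force: [-0.2, -4.9, 6.2]
width: 25.9
gripper_force: 30.0
```

servo_tool(
  commands=[
    [0,[-0.2,2.2,0],[0,0,0]],
    [0,[-0.4,4.4,0],[0,0,0]],
    [0,[-0.6,6.6,0],[0,0,0]],
    [0,[-0.8,8.8,0],[0,0,0]],
    [0,[-0.95,11,0],[0,0,0]],
    [0,[-1.15,13.2,0],[0,0,0]],
  ],
)

```text
time_s: 25.72
eef_pos: [635.8, -110.4, 49.6]
eef_rot: [0.001, 0.737, -0.676, 0.002]
force: [0.8, -20.0, 5.6]
width: 25.6
gripper_force: 30.0
```

servo_tool(
  commands=[
    [0,[-0.2,2,0],[0,0,0]],
    [0,[-0.35,4,0],[0,0,0]],
    [0,[-0.5,6,0],[0,0,0]],
    [0,[-0.7,8,0],[0,0,0]],
    [0,[-0.85,10,0],[0,0,0]],
    [0,[-1,12,0],[0,0,0]],
  ],
)

```text
time_s: 26.48
eef_pos: [634.7, -97.8, 49.6]
eef_rot: [0.0, 0.737, -0.676, 0.002]
force: [0.9, -15.6, 6.9]
width: 25.9
gripper_force: 30.0
```

```bash
cat > chk.py <<'E'
from h import *
b=snap('side');o=np.load('s5.npy',allow_pickle=True).item();st=telemetry.get_state()
print(st['time_s'],st['eef_pos'],st['force'],st['moment'])
f=lambda s,r:cv2.cvtColor(s['image'],cv2.COLOR_RGB2GRAY)[r].astype(np.float32)
for r in [(slice(182,212),slice(322,362)),(slice(166,182),slice(330,352))]: print(cv2.phaseCorrelate(f(o,r),f(b,r)))
hsv=cv2.cvtColor(b['image'],cv2.COLOR_RGB2HSV);m=(hsv[...,0]>105)&(hsv[...,0]<125)&(hsv[...,1]>120);m[:180]=0;m[222:]=0;m[:,:320]=0;m[:,365:]=0
h2=cv2.cvtColor(o['image'],cv2.COLOR_RGB2HSV);m2=(h2[...,0]>105)&(h2[...,0]<125)&(h2[...,1]>120);m2[:180]=0;m2[222:]=0;m2[:,:320]=0;m2[:,365:]=0
for k in (m,m2):
    yx=np.argwhere(k);print(len(yx),yx.mean(0),yx.min(0),yx.max(0))
E
python3 chk.py; python3 -c "
from h import *
print(proj(np.load('s5.npy',allow_pickle=True).item(),[624,17,121])-proj(np.load('s5.npy',allow_pickle=True).item(),[624,12,121]))"
```

```text
26.525 [634.64291206 -97.36913746  49.56431261] [ 1.1394597  -9.48654946  5.83458627] [-1.27886932 -0.20933901  0.01653436]
((-0.5105955331333263, -0.45341074400348447), 0.39020121077696485)
((-0.06069886671062186, 0.10293479063960831), 0.5344324118147293)
237 [208.28691983 335.81012658] [185 327] [219 358]
332 [206.8313253  337.75903614] [193 327] [219 354]
[-0.72346287 -0.74962452]
```

```bash
cat > chk2.py <<'E'
from h import *
a=snap('scene');o=np.load('a5.npy',allow_pickle=True).item();st=telemetry.get_state()
print(st['time_s'],st['eef_pos'],st['force'])
f=lambda s,r:cv2.cvtColor(s['image'],cv2.COLOR_RGB2GRAY)[r].astype(np.float32)
for n,r in dict(block=(slice(190,228),slice(268,306)),sleeve=(slice(184,206),slice(278,304)),arbor=(slice(160,184),slice(280,302))).items():
    print(n,np.round(cv2.phaseCorrelate(f(o,r),f(a,r)),2) if 0 else cv2.phaseCorrelate(f(o,r),f(a,r),cv2.createHanningWindow(f(o,r).shape[::-1],cv2.CV_32F)))
print('1mm +y',proj(a,[624,13,60])-proj(a,[624,12,60]),'1mm up',proj(a,[624,12,151])-proj(a,[624,12,150]))
E
python3 chk2.py
```

```text
26.575 [634.63834429 -97.07526363  49.53793113] [ 1.61668424 -6.85623929  7.77762515]
block ((-0.11021269420798063, -0.19232788349363616), 0.6833852065354585)
sleeve ((0.3318943304454667, -0.23109166881128296), 0.9195057112309668)
arbor ((0.17394622707550944, -0.7996521475224565), 0.7214725646707747)
1mm +y [-0.26434052  0.10257555] 1mm up [-0.00639999 -0.34982512]
```

servo_tool(
  commands=[
    [0,[-0.2,2.2,0],[0,0,0]],
    [0,[-0.4,4.4,0],[0,0,0]],
    [0,[-0.6,6.6,0],[0,0,0]],
    [0,[-0.75,8.8,0],[0,0,0]],
    [0,[-0.95,11,0],[0,0,0]],
    [0,[-1.15,13.2,0],[0,0,0]],
    [0,[-1.35,15.4,0],[0,0,0]],
  ],
)

```text
time_s: 27.45
eef_pos: [633.2, -81.3, 49.6]
eef_rot: [-0.0, 0.737, -0.676, 0.001]
force: [1.2, -6.7, 7.5]
width: 26.1
gripper_force: 30.0
```

servo_tool(
  commands=[
    [0,[-0.2,2.2,0],[0,0,0]],
    [0,[-0.4,4.4,0],[0,0,0]],
    [0,[-0.6,6.6,0],[0,0,0]],
    [0,[-0.75,8.8,0],[0,0,0]],
    [0,[-0.95,11,0],[0,0,0]],
    [0,[-1.15,13.2,0],[0,0,0]],
    [0,[-1.35,15.4,0],[0,0,0]],
  ],
)

```text
time_s: 28.32
eef_pos: [631.8, -65.4, 49.5]
eef_rot: [-0.0, 0.737, -0.676, 0.001]
force: [1.1, -3.4, 7.6]
width: 26.4
gripper_force: 30.0
```

```bash
python3 chk2.py
```

```text
28.375 [631.74060468 -65.14292215  49.5043391 ] [ 1.77141634 -1.22684527  8.39183304]
block ((-0.18186797483090444, -0.08957370769527984), 0.7418783456087112)
sleeve ((0.6063774619159492, -0.17292971281059266), 0.9974876951288294)
arbor ((0.1044418198055812, -2.3834412323569705), 0.7529162036048042)
1mm +y [-0.26434052  0.10257555] 1mm up [-0.00639999 -0.34982512]
```

servo_tool(
  commands=[
    [0,[-0.15,1.5,0],[0,0,0]],
    [0,[-0.25,3,0],[0,0,0]],
    [0,[-0.25,3,0.3],[0,0,0]],
    [0,[-0.25,3,0.6],[0,0,0]],
    [35,[-0.25,3,0.6],[0,0,0]],
    [50,[-0.25,3,0.6],[0,0,0]],
    [50,[-0.25,3,0.6],[0,0,0]],
    [50,[-0.25,3,0.6],[0,0,0]],
  ],
)

```text
time_s: 29.38
eef_pos: [630.8, -62.0, 49.5]
eef_rot: [0.0, 0.737, -0.676, -0.0]
force: [-0.2, 0.5, 0.7]
width: 45.6
gripper_force: 0.0
```

servo_tool(
  commands=[
    [50,[0,0,5],[0,0,0]],
    [50,[0,0,20],[0,0,0]],
    [50,[0,-10,50],[0,0,0]],
    [50,[0,-30,90],[0,0,0]],
    [50,[0,-50,130],[0,0,0]],
    [50,[0,-60,170],[0,0,0]],
    [50,[0,-60,200],[0,0,0]],
    [50,[0,-60,200],[0,0,0]],
  ],
)

```text
time_s: 30.38
eef_pos: [632.0, -122.5, 253.4]
eef_rot: [-0.001, 0.737, -0.676, 0.002]
force: [0.1, -0.6, 0.3]
width: 45.4
gripper_force: 0.0
```

```bash
cat > chk3.py <<'E'
from h import *
st=telemetry.get_state();print(st['time_s'],st['eef_pos'],st['eef_rot'],st['joint_positions'])
for n,zz in (('side',0),('scene',0)):
    s=snap(n);np.save('f_'+n+'.npy',s,allow_pickle=True)
    I=s['image'];hsv=cv2.cvtColor(I,cv2.COLOR_RGB2HSV)
    m=(((hsv[...,0]<8)|(hsv[...,0]>172))&(hsv[...,1]>150)&(hsv[...,2]>60))
    u,v=proj(s,[630,-93,60]).astype(int);r=np.zeros_like(m);r[v-22:v+22,u-30:u+30]=1
    yx=np.argwhere(m&r);print(n,(u,v),len(yx),yx.mean(0) if len(yx) else '')
    print('exp',proj(s,[632.5,-82,60]))
a=np.load('f_scene.npy',allow_pickle=True).item()
g=cv2.cvtColor(a['image'],cv2.COLOR_RGB2GRAY);print(g[155:196,286:297:2].T)
a=np.load('a5.npy',allow_pickle=True).item()
g=cv2.cvtColor(a['image'],cv2.COLOR_RGB2GRAY);print(g[155:196,286:297:2].T)
E
python3 chk3.py; python3 chk2.py
```

```text
30.375 [ 631.97361494 -122.48003479  253.35548478] [-0.00122346  0.73696977 -0.67592015  0.00245007] [-2.84165477e-01  4.85830858e-01  1.24689162e+00  2.82323683e-05
  1.40339314e+00  2.77105819e+00]
side (np.int64(357), np.int64(216)) 226 [212.04424779 354.48230088]
exp [356.0197115  214.66689583]
scene (np.int64(315), np.int64(194)) 118 [195.23728814 311.52542373]
exp [312.80329855 195.00005793]
[[117 112 124 120 123 113 123 113 115 114 119 118 121 131 135 114  99  79
   72  72  72  71  73  73  76  80  91  85  93 105 115 149 189 185 148 124
  121 120 123 101  82]
 [116 119 119 121 118 120 131 130 135 132 128 120 131 153 163 132 105  76
   78  80  77  68  72  72  74  81  87  89  82 104 113 135 170 201 166 132
  131 133 131 114  84]
 [112 114 117 113 116 118 131 168 205 200 169 151 148 151 153 148 114  85
   80  69  77  74  71  74  74  78  85  86  86 103 117 134 166 196 172 140
  136 141 132 126  93]
 [114 116 120 116 117 115 125 165 204 201 168 150 151 155 160 153 119  89
   74  71  79  72  73  75  80  70  81  92  89 102 112 131 171 196 172 149
  140 145 145 130  99]
 [111 123 117 1
[... 1023 characters left out ...]
22 111 114 121 115 116 114 115 112 110 107 107 105 105 112 120
  112  86  71  71  68  66  67  66  68  65  67  71  70  79 103 130 129 126
  120 121 114 109  82]
 [112 113 113 108 112 116 111 107 115 108 105 109 103 116 108  99  99  90
   73  68  62  67  69  69  66  69  65  64  73  65  73  87 119 133 118 117
  113 119 110  95  73]]
30.525 [ 630.41233775 -121.78445878  249.37174933] [-0.49868886  0.27536877 -1.03126779]
block ((0.19933343836514794, -0.14333786992218123), 0.5315275156497955)
sleeve ((0.44078992911770065, -0.11791494263568048), 0.9702063254368158)
arbor ((0.202774205425154, -2.6767531859911813), 0.8309636778301663)
1mm +y [-0.26434052  0.10257555] 1mm up [-0.00639999 -0.34982512]
```

The stand hasn't moved, the key is in the slot, and the arbor has risen about 9 mm. I'll swing back over the arbor and square to its flats.

servo_tool(
  commands=[
    [70,[0,15,0],[0,0,0.18]],
    [70,[-1,35,0],[0,0,0.36]],
    [70,[-2,55,0],[0,0,0.54]],
    [70,[-3,75,0],[0,0,0.72]],
    [70,[-4,95,0],[0,0,0.9]],
    [70,[-5,115,0],[0,0,1.08]],
    [70,[-6,128,0],[0,0,1.26]],
    [70,[-6.4,133.8,0],[0,0,1.44]],
  ],
)

```text
time_s: 31.52
eef_pos: [623.8, 12.8, 248.6]
eef_rot: [-0.0, 1.0, -0.019, -0.001]
force: [-0.1, -0.6, -0.2]
width: 64.2
gripper_force: 0.0
```

servo_tool(
  commands=[
    [70,[0,0,0],[0,0,0.18]],
    [70,[0,0,0],[0,0,0.36]],
    [70,[0,0,0],[0,0,0.54]],
    [70,[0,0,0],[0,0,0.7]],
    [70,[0,0,0],[0,0,0.7]],
    [70,[0,0,0],[0,0,0.7]],
    [70,[0,0,0],[0,0,0.7]],
  ],
)

```text
time_s: 32.4
eef_pos: [624.4, 11.8, 249.4]
eef_rot: [-0.0, 0.947, 0.321, -0.0]
force: [-0.2, -0.1, 0.6]
width: 64.0
gripper_force: 0.0
```

Run:
```python
from h import *
s=snap('wrist','g1.png');st=telemetry.get_state();q=st['eef_rot'];print(st['time_s'],st['eef_pos'],q,np.degrees(2*np.arctan2(q[2],q[1])),st['joint_positions'][5])
np.save('g1.npy',s,allow_pickle=True)
u,v=proj(s,[624,12,183]);print(u,v,proj(s,[624,12,165]))
g=cv2.cvtColor(s['image'],cv2.COLOR_RGB2GRAY)
c=cv2.HoughCircles(cv2.GaussianBlur(g[int(v)-60:int(v)+60,int(u)-60:int(u)+60],(3,3),0),cv2.HOUGH_GRADIENT,1,5,param1=120,param2=14,minRadius=9,maxRadius=26)
if c is not None:
    for x,y,r in c[0][:5]: print(x+int(u)-60,y+int(v)-60,r,onz(s,x+int(u)-60,y+int(v)-60,183))
```

```text
32.45 [624.40760855  11.77265226 249.48747551] [-2.58134707e-05  9.46996866e-01  3.21242779e-01 -1.11295890e-04] 37.476199354283764 0.8400165330201933
322.3854898049924 218.90945847338833 [322.41172329 211.86142401]
322.5 202.5 24.1 [634.50667943  19.92843366 183.        ]
322.5 190.5 25.4 [641.95755818  25.62985646 183.        ]
323.5 196.5 25.4 [638.71124784  22.19406051 183.        ]
323.5 212.5 14.1 [628.64036375  14.4740092  183.        ]
322.5 182.5 22.1 [646.83932735  29.36541522 183.        ]
```

The nose's base ring is at (323,212), as predicted for an upright arbor. I'll descend and grip.

servo_tool(
  commands=[
    [70,[-0.4,0.2,-30],[0,0,0]],
    [70,[-0.4,0.2,-65],[0,0,0]],
    [70,[-0.4,0.2,-95],[0,0,0]],
    [70,[-0.4,0.2,-108],[0,0,0]],
    [70,[-0.4,0.2,-110.5],[0,0,0]],
    [40,[-0.4,0.2,-110.5],[0,0,0]],
    [0,[-0.4,0.2,-110.5],[0,0,0]],
    [0,[-0.4,0.2,-110.5],[0,0,0]],
  ],
)

```text
time_s: 33.45
eef_pos: [624.4, 12.0, 139.8]
eef_rot: [0.0, 0.947, 0.322, 0.001]
force: [0.6, 0.2, -0.4]
width: 36.5
gripper_force: 0.0
```

servo_tool(
  commands=[
    [0,[0,0,0],[0,0,0]],
    [0,[0,0,0],[0,0,0]],
    [0,[0,0,0],[0,0,0]],
    [0,[0,0,0],[0,0,0]],
    [0,[0,0,1],[0,0,0]],
    [0,[0,0,3],[0,0,0]],
  ],
)

```text
time_s: 34.2
eef_pos: [623.9, 11.9, 141.8]
eef_rot: [-0.0, 0.947, 0.322, -0.0]
force: [0.5, -0.9, -4.4]
width: 27.7
gripper_force: 30.0
```

servo_tool(
  commands=[
    [0,[0,0,20],[0,0,0]],
    [0,[0,0,55],[0,0,0]],
    [0,[0,0,90],[0,0,0]],
    [0,[0,-15,98],[0,0,0]],
    [0,[-5,-50,98],[0,0,0]],
    [0,[-15,-95,98],[0,0,0]],
    [0,[-25,-140,98],[0,0,0]],
    [0,[-35,-185,98],[0,0,0]],
  ],
)

```text
time_s: 35.2
eef_pos: [587.7, -175.0, 238.7]
eef_rot: [-0.001, 0.947, 0.322, -0.001]
force: [1.5, -0.6, -4.3]
width: 27.6
gripper_force: 30.0
```

servo_tool(
  commands=[
    [0,[-8,-45,0],[0,0,0.05]],
    [0,[-16,-90,0],[0,0,0.1]],
    [0,[-24,-130,0],[0,0,0.15]],
    [0,[-30,-155,-20],[0,0,0.15]],
    [0,[-32,-165,-50],[0,0,0.15]],
    [0,[-32,-167,-80],[0,0,0.15]],
    [0,[-32,-167,-80],[0,0,0.15]],
    [0,[-32,-167,-80],[0,0,0.15]],
  ],
)

```text
time_s: 36.2
eef_pos: [557.2, -339.9, 160.3]
eef_rot: [-0.0, 0.92, 0.392, -0.0]
force: [0.3, -0.1, -3.1]
width: 28.2
gripper_force: 30.0
```

Run:
```python
from h import *
for i in range(2):
    s=snap('side');st=telemetry.get_state();print(st['time_s'],st['eef_pos'],st['force'])
```

```text
36.25 [ 557.48828641 -340.04040131  160.91413467] [ 0.16477371 -0.25586264 -3.91928746]
36.3 [ 557.62453291 -340.09637785  161.1644246 ] [-0.43758224  0.21157873 -3.83911666]
```

servo_tool(
  commands=[
    [0,[-0.6,0.1,-15],[0,0,0]],
    [0,[-0.6,0.1,-30],[0,0,0]],
    [0,[-0.6,0.1,-45],[0,0,0]],
    [0,[-0.6,0.1,-60],[0,0,0]],
    [0,[-0.6,0.1,-70],[0,0,0]],
    [0,[-0.6,0.1,-76],[0,0,0]],
    [0,[-0.6,0.1,-78],[0,0,0]],
    [0,[-0.6,0.1,-78],[0,0,0]],
  ],
)

```text
time_s: 37.3
eef_pos: [556.6, -340.1, 82.3]
eef_rot: [0.0, 0.92, 0.392, 0.0]
force: [0.2, 0.5, -4.6]
width: 27.8
gripper_force: 30.0
```

servo_tool(
  commands=[
    [0,[0,0,-1],[0,0,0]],
    [0,[0,0,-2],[0,0,0]],
    [0,[0,0,-3],[0,0,0]],
    [0,[0,0,-3],[0,0,0]],
  ],
)

```text
time_s: 37.8
eef_pos: [556.5, -339.9, 79.3]
eef_rot: [0.0, 0.92, 0.392, 0.0]
force: [-0.9, 0.7, -1.1]
width: 27.7
gripper_force: 30.0
```

Contact is starting: weight reads −1.1 N against −4.4 N when hanging. I'll ease down a touch more and release.

servo_tool(
  commands=[
    [0,[0,0,-0.3],[0,0,0]],
    [0,[0,0,-0.3],[0,0,0]],
    [30,[0,0,-0.3],[0,0,0]],
    [60,[0,0,0],[0,0,0]],
    [70,[0,0,0],[0,0,0]],
    [70,[0,0,0],[0,0,0]],
    [70,[0,0,0],[0,0,0]],
  ],
)

```text
time_s: 38.67
eef_pos: [556.5, -340.0, 79.1]
eef_rot: [-0.0, 0.92, 0.392, -0.0]
force: [-0.0, -0.3, -0.4]
width: 63.0
gripper_force: 0.0
```

servo_tool(
  commands=[
    [70,[0,0,15],[0,0,0]],
    [70,[0,0,45],[0,0,0]],
    [70,[0,0,85],[0,0,0]],
    [70,[0,0,130],[0,0,0]],
    [70,[0,0,160],[0,0,0]],
    [70,[0,0,160],[0,0,0]],
    [70,[0,0,160],[0,0,0]],
    [70,[0,0,160],[0,0,0]],
  ],
)

```text
time_s: 39.67
eef_pos: [556.0, -339.6, 238.2]
eef_rot: [-0.001, 0.92, 0.392, -0.0]
force: [-0.3, 0.2, -0.2]
width: 63.9
gripper_force: 0.0
```

```bash
python3 chk3.py | head -5
python3 - <<'E'
from h import *
b=np.load('f_side.npy',allow_pickle=True).item();o=np.load('side0.npy',allow_pickle=True).item()
f=lambda s,r:cv2.cvtColor(s['image'],cv2.COLOR_RGB2GRAY)[r].astype(np.float32)
for n,r in dict(arbor=(slice(252,280),slice(368,392)),block=(slice(262,300),slice(356,404)),sleeve=(slice(178,204),slice(328,354)),fuses=(slice(242,266),slice(394,418)),tape=(slice(250,286),slice(414,442))).items():
    A,B=f(o,r),f(b,r);print(n,cv2.phaseCorrelate(A,B),np.abs(A-B).mean())
a=np.load('f_scene.npy',allow_pickle=True).item();o=np.load('scene0.npy',allow_pickle=True).item()
for n,r in dict(mug=(slice(225,282),slice(280,340)),calc=(slice(280,335),slice(230,300)),stand=(slice(195,228),slice(268,310))).items():
    A,B=f(o,r),f(a,r);print(n,cv2.phaseCorrelate(A,B),np.abs(A-B).mean())
E
```

```text
39.675 [ 556.03876509 -339.60071899  238.20893123] [-7.44522271e-04  9.19936741e-01  3.92065884e-01 -4.24418864e-04] [-6.39899001e-01  5.12837978e-01  1.24059384e+00  1.72684664e-05
  1.38987474e+00  1.25141490e-01]
side (np.int64(357), np.int64(216)) 231 [211.99134199 354.61471861]
exp [356.0197115  214.66689583]
scene (np.int64(315), np.int64(194)) 131 [195.14503817 311.7480916 ]
arbor ((0.18647763579483723, 0.289962007645272), 0.788471191459232) 14.636905
block ((-0.026790359445332257, -0.09331702033913913), 0.8226166144013405) 10.454495
sleeve ((0.10786123517423363, 0.9124096628549996), 0.5595307081978671) 20.281065
fuses ((0.0893323138522657, 0.20709026498785654), 0.9099404863599274) 13.901042
tape ((0.13873590925098078, -0.18433426098785333), 0.8242008562441225) 17.387897
mug ((-0.03493103628509786, 0.09150517119783785), 0.9498008622063531) 5.074854
calc ((0.0018155476847709906, -0.025081499395188445), 0.9909906094824826) 2.691948
stand ((0.32648529538097293, 0.12596349842624477), 0.7731472863091363) 21.128428
```

```bash
python3 -c "
from h import *
print(ctrl.job_done())"
```

```text
the job is handed in; nothing more can be done
None
```

The arbor was twisted home at no more than about 20 N by my readings, released, wedged free with the drift key (left in the slot) and hung back in the wooden block; the stand shifted about 1 mm at most, nothing else was seen to move, and the job was handed in at about 40 s.

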